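# Sweep the used pot caps off the draining board into the wash tub

## Task

With your fingertips, sweep the four loose steel screw caps on the draining board across the deck and over its open front lip, so that all four drop into the grey wash tub below. Only push the caps gently: do not grip them, lift them or press down hard on them. Leave the steel beakers standing on the board, and everything on the bench, where they are.

Things in the scene. Friction and masses are not known exactly. Their poses are not given: they have to be found in the camera images.
- board: Fixed draining board of white plastic with steel rim and feet: flat level deck 250 mm deep (its x) by 490 mm wide (its y), 8 mm thick, top 75 mm above the bench. Origin on the bench under the deck's centre, z up. A rim 5 mm thick stands 12 mm above the deck along the back (inner face at x = +120 mm) and both ends (inner faces at y = +-240 mm); the front (-x) is open. Grooves are only drawn
- lip (a point): Middle of the board's open front lip: the rolled edge of the deck, level with its top and with no rim, running along the board's y at x = -129 mm from the board's origin; sweeping towards the board's -x brings the caps to it. Axes as the board's
- tub: Fixed grey plastic wash tub, open at the top, 150 mm deep (its x) by 410 mm wide (its y), 60 mm tall, walls and floor 5 mm, on the bench below the open lip, turned as the board is; its back wall stands 20 to 30 mm inside the lip, under the deck, so what goes over the lip falls in. Origin: centre of its underside, z up
- cap1_mid (a point): Screw cap of a dyeing pot, stainless steel, loose, lying flat on the deck, open side down: knurled disc 40 mm in diameter and 16 mm high with a 16 mm hexagon 6 mm high on top (22 mm in all), 50 to 80 g. This point: on its axis, 11 mm above its underside. All four caps are alike
- cap2_mid (a point): Screw cap of a dyeing pot, stainless steel, loose, lying flat on the deck, open side down: knurled disc 40 mm in diameter and 16 mm high with a 16 mm hexagon 6 mm high on top (22 mm in all), 50 to 80 g. This point: on its axis, 11 mm above its underside. All four caps are alike
- cap3_mid (a point): Screw cap of a dyeing pot, stainless steel, loose, lying flat on the deck, open side down: knurled disc 40 mm in diameter and 16 mm high with a 16 mm hexagon 6 mm high on top (22 mm in all), 50 to 80 g. This point: on its axis, 11 mm above its underside. All four caps are alike
- cap4_mid (a point): Screw cap of a dyeing pot, stainless steel, loose, lying flat on the deck, open side down: knurled disc 40 mm in diameter and 16 mm high with a 16 mm hexagon 6 mm high on top (22 mm in all), 50 to 80 g. This point: on its axis, 11 mm above its underside. All four caps are alike
- beakerA_mid (a point): Short open steel beaker standing on the deck, 43 mm in diameter, 46 mm tall, 90 g, standing in line with the caps, in one of the five places across the board. To be left alone. This point: on its axis, 23 mm above its underside
- beakerB_mid (a point): Short open steel beaker standing on the deck, 43 mm in diameter, 46 mm tall, 90 g, at the board's -y end. To be left alone. This point: on its axis, 23 mm above its underside
- beakerC_mid (a point): Short open steel beaker standing on the deck, 43 mm in diameter, 46 mm tall, 90 g, at the board's +y end. To be left alone. This point: on its axis, 23 mm above its underside
- pot1_mid (a point): Closed steel dyeing pot standing on the bench beside the board, 62 mm in diameter at its cap, 132 mm tall. To be left alone. This point: on its axis, half-way up
- pot2_mid (a point): Closed steel dyeing pot standing on the bench beside the board, 62 mm in diameter at its cap, 132 mm tall. To be left alone. This point: on its axis, half-way up
- jug_mid (a point): Clear plastic measuring jug with handle on the bench to the robot's left, 90 mm in diameter, 110 mm tall. To be left alone. This point: on its axis, half-way up
- flask_mid (a point): Amber glass bottle on the bench to the robot's right, 68 mm in diameter, 160 mm tall. To be left alone. This point: on its axis, half-way up

How it is judged (in metres and radians):
At the end, for the whole second after the job is handed in: All four caps lie at rest in the tub, their middles within its walls and below its rim (less than 55 mm above its underside); the three beakers, two pots, jug and bottle stand upright within 15 mm of where they were (x of cap1_mid in the frame of tub between -0.07 and 0.07 m and y of cap1_mid in the frame of tub between -0.2 and 0.2 m and z of cap1_mid in the frame of tub between 0 and 0.055 m and linear speed of each of cap1, cap2, cap3, cap4 below 0.03 m/s and x of cap2_mid in the frame of tub between -0.07 and 0.07 m and y of cap2_mid in the frame of tub between -0.2 and 0.2 m and z of cap2_mid in the frame of tub between 0 and 0.055 m and x of cap3_mid in the frame of tub between -0.07 and 0.07 m and y of cap3_mid in the frame of tub between -0.2 and 0.2 m and z of cap3_mid in the frame of tub between 0 and 0.055 m and x of cap4_mid in the frame of tub between -0.07 and 0.07 m and y of cap4_mid in the frame of tub between -0.2 and 0.2 m and z of cap4_mid in the frame of tub between 0 and 0.055 m and distance of each of beakerA_mid, beakerB_mid, beakerC_mid, pot1_mid, pot2_mid, jug_mid, flask_mid from where it was at the start of the episode below 0.015 m and angle between each of beakerA_mid, beakerB_mid, beakerC_mid, pot1_mid, pot2_mid, jug_mid, flask_mid's own z axis and vertical below 0.15 rad); the robot touches nothing.
It fails at once if a cap is lifted: its middle rises more than 25 mm above where it lies on the deck (z of any of cap1_mid, cap2_mid, cap3_mid, cap4_mid in the frame of board above 0.111 m).
It fails at once if a cap is gripped or pressed hard: more than 20 N between the fingers and it (contact force between the fingers and cap1 above 20 N or contact force between the fingers and cap2 above 20 N or contact force between the fingers and cap3 above 20 N or contact force between the fingers and cap4 above 20 N).
It fails at once if a beaker on the board is shifted more than 15 mm or tipped (distance of any of beakerA_mid, beakerB_mid, beakerC_mid from where it was at the start of the episode above 0.015 m or angle between any of beakerA_mid, beakerB_mid, beakerC_mid's own z axis and vertical above 0.3 rad).
It fails at once if a pot, the jug or the bottle on the bench is shifted more than 15 mm or tipped (distance of any of pot1_mid, pot2_mid, jug_mid, flask_mid from where it was at the start of the episode above 0.015 m or angle between any of pot1_mid, pot2_mid, jug_mid, flask_mid's own z axis and vertical above 0.3 rad).
It also fails if it takes over 58 s, if anything falls off the work surface, if the arm or the gripper's body presses on something with over 40 N, if the wrist force passes 120 N, or if a joint passes its speed limit or range.

## Robot

A 6-joint arm with a two-finger parallel gripper is mounted at the origin on the work surface. World frame = base frame: x ahead of the robot, y to its left, z up, the work surface at z = 0. Lengths are in mm, angles in rad, forces in N, time in s.
With the tool pointing down it reaches from about 300 to 775 mm from the base axis. Payload 14.6 kg.
Tool frame: the origin (TCP) lies midway between the tips of the shut fingers; the grasp point (between the pads) lies 19 mm behind it (manip.grip_point_offset is the distance from the TCP to the grasp point, in mm); x points along the fingers, z is the direction in which the jaws open and shut, and the axes are right-handed (so a half turn about x gives the same grasp; the last joint's range is limited). The gripper opens to 94 mm and grips with 3 to 60 N. Pads are 16 mm wide; open, the fingers measure 119 mm over their backs; the gripper's body (75 mm by 177 mm) begins 78 mm behind the grasp point.
Start: joints at [1.138, 0.3, 1.521, -0, 1.321, -0.067], TCP at [196.73, 513.602, 205.446] pointing down, gripper open.
Joint ranges: [-3.03, 3.03], [-0.79, 2.21], [0.23, 2.52], [-1.04, 4.18], [0, 3.07], [-2.55, 2.55]. Speed limits (rad/s): [2.22, 2.22, 2.57, 3.14, 3.14, 3.14].

## Interface

Orientations are given as [roll, pitch, yaw] about the fixed x, y, z axes, in that order (R = Rz(yaw) Ry(pitch) Rx(roll)).
In Python, from cell import manip, camera, calibration, order gives the robot as it stands.
- The arm moves only by the tool jog_arm, never from a script. Its arguments are lists of equal length, an entry for each row: "turn": the turn, a rotation vector about the tool's x, y, z in degrees, a list of three; "dp": the shift along the tool's x, y, z in cm, a list of three; "gripper": the closure, from 0 (fully open) to 1 (shut). In form: {"turn": [[ax, ay, az], ...], "dp": [[tx, ty, tz], ...], "gripper": [gripper, ...]}. A call has 1 to 8 rows; each row shifts and turns the pose as measured when the row begins, along the tool's axes as they then stand; what a row does not reach is not made up. A row lasts 1/8 s, in which the tool goes at most 62.5 mm and 10.7 degrees, less where a joint would pass 70% of its speed; a pose out of reach is approached as far as the arm can. A call is refused whole if a number of a shift passes 6.25 or a number of a turn 10.7, either way. A call with a gripper value outside its range is refused whole. The fingers move at their own pace and stop on an object; "grip_force" is the grip in N (left out, the last holds). Time passes only in rows, so rows that do not move let the fingers close. It gives the time, the measured TCP pose, the force and the opening at its end, in the units of the state.
- manip.read_state(): the state, without advancing time (a new reading comes with each control period).
- camera(name): name is "scene" or "top"; returns (picture, depth): 420x560x3 uint8, red, green, blue; 420x560 float32, mm along the optical axis (not along the pixel's ray), 0 where there is no reading.
- calibration(name): a dict with "K" (3x3 intrinsics, pixels), "world_from_camera" (4x4, takes a point from camera to world coordinates). Camera axes: x right, y down, z forward; pixel columns grow to the right and rows downward; lengths in mm; the calibration is good to about 2 mm. A picture is of the moment at which its call begins. calibration takes no time and is no camera call.
- order.sign_off(): hands the job in, once; it reports no verdict.
The state is a dict: "clock": time; "joints": joint angles; "qd": joint speeds; "effort": joint torques, N m; "eef_pos": TCP position; "eef_rot": TCP orientation; "wrist_force": force on the tool from outside, world axes, zero at the start; "moment": the same for the moment, N m; "finger_gap": finger opening in mm.
Only numpy, scipy, OpenCV 4.12 (cv2) and the standard library are available. Lean on these libraries where they do the work, as an engineer would, in place of code of your own. Each camera call takes 0.05 s, during which the arm holds its last target.

## Working session

There is one attempt and no reset: what is moved stays moved. The work goes in short steps, Python scripts to look and compute and a tool call to move; the robot and the scene stay as the last step left them, time stands still between calls to the robot, and variables do not carry over. Pictures are saved under pics/ and viewed, and the job is handed in when it is done.

Besides the shell and the picture viewer there is one more tool, called after "Call:" as name(argument=value, ...) on one line, values as JSON. jog_arm: Moves the arm, as the interface text tells. Its arguments: {"type":"object","properties":{"turn":{"type":"array","items":{"type":"array","items":{"type":"number"}}},"dp":{"type":"array","items":{"type":"array","items":{"type":"number"}}},"gripper":{"type":"array","items":{"type":"number"}},"grip_force":{"type":"number"}},"required":["turn","dp","gripper"]}

```bash
ls; mkdir -p pics
python3 - <<'E'
from cell import manip,camera,calibration
import cv2,numpy as np
for n in("scene","top"):
    p,d=camera(n); cv2.imwrite(f"pics/{n}0.png",p[:,:,::-1]); np.save(f"{n}0.npy",d)
    c=calibration(n); print(n,np.round(c["K"],1).tolist(),np.round(c["world_from_camera"],3).tolist())
s=manip.read_state(); print(s)
E
```

```text
pics
scene [[396.9, 0.0, 283.8], [0.0, 396.9, 206.8], [0.0, 0.0, 1.0]] [[-0.137, 0.869, -0.476, 1036.03], [0.991, 0.121, -0.063, 54.969], [0.003, -0.481, -0.877, 931.649], [0.0, 0.0, 0.0, 1.0]]
top [[405.0, 0.0, 279.6], [0.0, 405.0, 212.1], [0.0, 0.0, 1.0]] [[0.002, -0.996, 0.085, 493.726], [-0.999, -0.005, -0.035, 27.088], [0.036, -0.085, -0.996, 1063.108], [0.0, 0.0, 0.0, 1.0]]
{'clock': 0.1, 'joints': array([ 1.13843082e+00,  3.00390621e-01,  1.52149346e+00, -2.60688521e-06,
        1.32069952e+00, -6.66108571e-02]), 'qd': array([ 0.00092944,  0.00088057, -0.00124333, -0.00112986,  0.00201248,
        0.00094881]), 'effort': array([ 1.71833359e-03, -5.32636464e+01, -3.53284943e+01,  7.09885382e-02,
        2.35580618e-02, -4.94346614e-05]), 'eef_pos': array([196.62426375, 513.41164979, 204.96754099]), 'eef_rot': array([ 3.07752999,  1.56980537, -2.00061299]), 'wrist_force': array([-0.30049863, -0.2970199 ,  0.03587432]), 'moment': array([ 0.01358277,  0.06146051, -0.02251915]), 'finger_gap': 93.74896715460086}
```

View pics/top0.png

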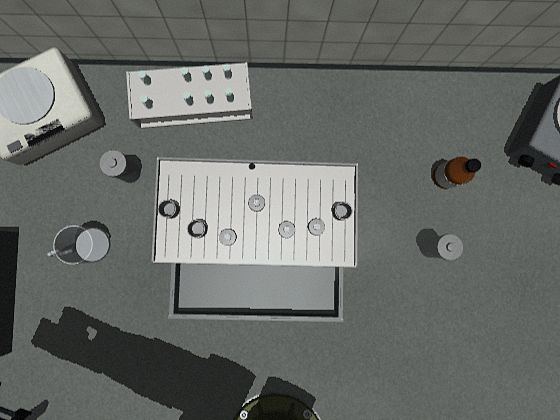

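View pics/scene0.png

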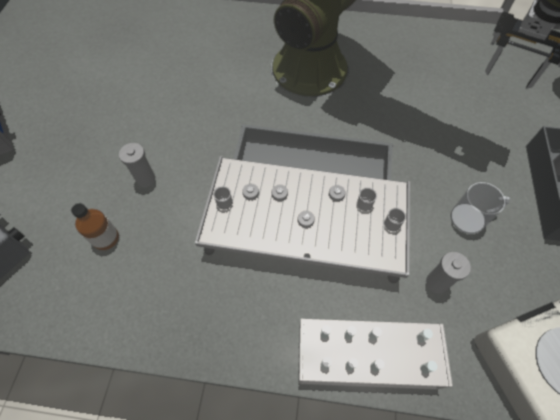

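The top view has the caps at about (256,203), (228,237), (287,229) and (316,227). The beakers are at (169,209), (198,228) and (342,211), the deck's front edge is near row 265, and the tub lies below it.

```bash
cat > h.py <<'E'
import numpy as np,cv2
from cell import manip,camera,calibration
def ray(n,u,v,z):
    c=calibration(n);K=np.array(c["K"]);T=np.array(c["world_from_camera"])
    d=T[:3,:3]@np.linalg.solve(K,[u,v,1]);o=T[:3,3]
    return o+d*(z-o[2])/d[2]
def cloud(n,d):
    c=calibration(n);K=np.array(c["K"]);T=np.array(c["world_from_camera"])
    v,u=np.mgrid[:d.shape[0],:d.shape[1]]
    P=np.stack([(u-K[0,2])/K[0,0]*d,(v-K[1,2])/K[1,1]*d,d],-1)
    return P@T[:3,:3].T+T[:3,3]
E
python3 - <<'E'
from h import *
d=np.load("top0.npy");P=cloud("top",d)
z=P[...,2]
m=(abs(z-75)<5)&(P[...,0]>250)&(P[...,0]<800)&(abs(P[...,1])<400)&(d>0)
n,l,st,ce=cv2.connectedComponentsWithStats(m.astype(np.uint8))
i=1+np.argmax(st[1:,4]);pts=P[l==i];print("deck z",np.median(pts[:,2]),len(pts))
r=cv2.minAreaRect(pts[:,:2].astype(np.float32));print(r,cv2.boxPoints(r).round(1).tolist())
for zr in((84,105),(105,130)):
    m=(z>zr[0])&(z<zr[1])&(P[...,0]>300)&(P[...,0]<750)&(abs(P[...,1])<330)
    n,l,st,ce=cv2.connectedComponentsWithStats(m.astype(np.uint8))
    for i in range(1,n):
        if st[i,4]>25: q=P[l==i];print(zr,st[i,4],ce[i].round(1),q.mean(0).round(1),((q.max(0)+q.min(0))/2).round(1),np.ptp(q,0).round(1),q[:,2].max().round(1))
for n in((256,203),(228,237),(287,229),(316,227)): print(n,ray("top",*n,97).round(1))
for n in((169,209),(198,228),(342,211)): print(n,ray("top",*n,121).round(1))
E
cat > z.py <<'E'
import cv2,sys
n,o,x0,x1,y0,y1,f=sys.argv[1:];a=cv2.imread(n)[int(y0):int(y1),int(x0):int(x1)]
cv2.imwrite(o,cv2.resize(a,None,fx=float(f),fy=float(f),interpolation=cv2.INTER_CUBIC))
E
python3 z.py pics/top0.png pics/top0z.png 145 365 150 330 3.5
```

```text
deck z 76.44271605693802 17863
((574.1387329101562, 48.494720458984375), (487.7142028808594, 250.1641387939453), 88.64883422851562) [[443.29998779296875, -192.3000030517578], [693.4000244140625, -198.1999969482422], [704.9000244140625, 289.29998779296875], [454.79998779296875, 295.20001220703125]]
(84, 105) 982 [253.9 187.7] [636.5  53.2  88.1] [577.6  48.5  89.1] [260.1 494.9  10.2] 94.3
(84, 105) 221 [256.3 202.8] [598.5  48.6  93.1] [598.4  49.4  92.7] [38.9 38.8 17.3] 101.4
(84, 105) 35 [163.5 207.7] [585.5 268.7  95.2] [582.1 264.4  94.8] [33.  18.8 19. ] 104.3
(84, 105) 34 [175.1 212.4] [574.4 241.3  94.9] [577.9 248.7  95. ] [34.9 27.2 19.4] 104.7
(84, 105) 30 [346.4 209.7] [ 582.9 -169.2   94.3] [ 579.2 -164.2   94.3] [33.  19.7 20.4] 104.5
(84, 105) 220 [316.1 226.8] [541.2 -95.4  93.2] [541.  -95.7  93.2] [38.5 38.7 18.2] 102.3
(84, 105) 28 [192.4 227.6] [538.3 199.8  94.1] [535.3 194.9  94.9] [33.6 21.8 20.1] 104.9
(84, 105) 217 [286.3 229.5] [534.6 -23.8  93.3] [533.7 -23.3  93.7] [38.6 38.7 18. ] 102.7
(84, 105) 223 [227.2 237.1] [516.1 117.2  93.6] [516.4 117.7  94.3] [38.2 38.5 14.1] 101.3
(105, 130) 121 [166.3 208.6] [581.2 256.5 118.2] [581.1 255.1 115.3] [39.7 39.7 20.6] 125.6
(105, 130) 104 [343.2 210.5] [ 578.8 -156.7  118.5] [ 578.4 -156.   116.9] [40.3 40.8 22.7] 128.3
(105, 130) 104 [194.9 228.3] [535.6 189.6 118.9] [535.  187.8 115.9] [39.4 40.1 21.6] 126.7
(256, 203) [597.7  49.2  97. ]
(228, 237) [516.2 115.   97. ]
(287, 229) [535.6 -25.2  97. ]
(316, 227) [540.7 -94.8  97. ]
(169, 209) [580.  249.6 121. ]
(198, 228) [536.2 182.1 121. ]
(342, 211) [ 577.3 -153.3  121. ]
```

View pics/top0z.png

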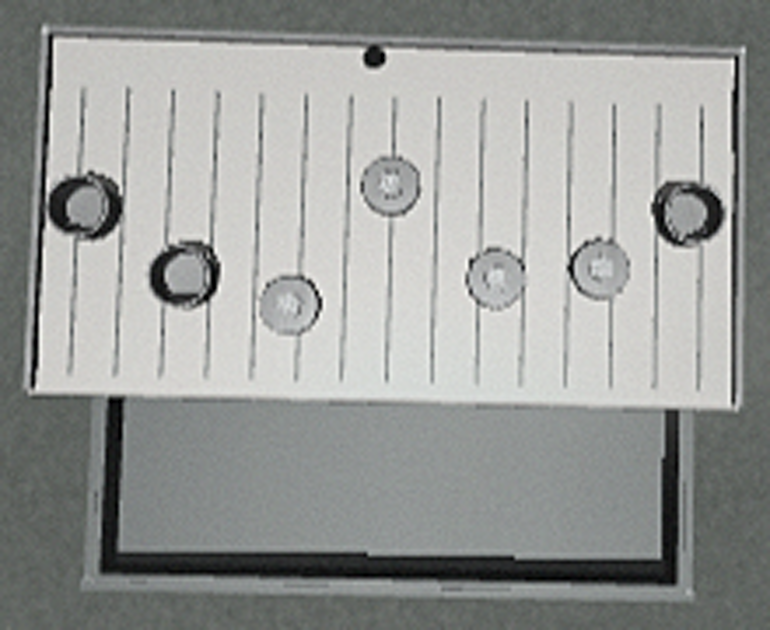

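```bash
cat >> h.py <<'E'
from scipy.spatial.transform import Rotation as Ro
YAW=np.arctan2(-5.9,250.1); C=np.array([574.1,48.5])
bx=np.array([np.cos(YAW),np.sin(YAW),0]);by=np.array([-np.sin(YAW),np.cos(YAW),0])
def R0(s): return Ro.from_euler('xyz',s["eef_rot"]).as_matrix()
def want(zs): # tool x down, tool z = zs*board y
    x=np.array([0,0,-1.]);z=zs*by;return np.stack([x,np.cross(z,x),z],1)
def plan(t):
    s=manip.read_state();R=R0(s);p=np.array(s["eef_pos"])
    zs=1 if R[:,2]@by>0 else -1
    dR=Ro.from_matrix(R.T@want(zs)).as_rotvec(degrees=True)
    print("t",round(float(s["clock"]),2),"pos",p.round(1),"gap",round(s["finger_gap"],1),"F",s["wrist_force"].round(1),"zs",zs,"axes",R.round(2).tolist())
    t=np.array(t,float);print("turn deg",dR.round(1),"dp cm tool",(R.T@(t-p)/10).round(2),"in aligned tool",(want(zs).T@(t-p)/10).round(2))
def B(x,y): return (np.array([x-C[0],y-C[1],0])@np.stack([bx,by],1)).round(1)
def W(x,y,z): return np.r_[C,0]+bx*x+by*y+[0,0,z]
E
python3 - <<'E'
from h import *
for n,q in dict(a=(516.3,117.4),b=(598.4,49),c=(534.2,-23.5),d=(541.1,-95.6),A=(535.3,188.7),B=(578.6,-156.3),C=(581.1,255.8)).items(): print(n,q,B(*q))
plan(W(60,50,200))
E
```

```text
a (516.3, 117.4) [-59.4  67.5]
b (598.4, 49) [24.3  1.1]
c (534.2, -23.5) [-38.2 -72.9]
d (541.1, -95.6) [ -29.6 -144.8]
A (535.3, 188.7) [-42.1 139.2]
B (578.6, -156.3) [   9.3 -204.6]
C (581.1, 255.8) [  2.1 207.4]
t 0.1 pos [196.6 513.4 205. ] gap 93.7 F [-0.3 -0.3  0. ] zs 1 axes [[-0.0, -0.93, 0.36], [-0.0, 0.36, 0.93], [-1.0, 0.0, -0.0]]
turn deg [-19.6  -0.1  -0. ] dp cm tool [  0.52 -55.85 -23.19] in aligned tool [  0.5  -44.83 -40.59]
```

Call:
jog_arm(turn=[[-9.8,0,0],[-9.8,0,0],[0,0,0],[0,0,0],[0,0,0],[0,0,0],[0,0,0],[0,0,0]], dp=[[0,0,0],[0,0,0],[0,-3.5,-4.5],[0,-3.5,-4.5],[0,-3.5,-4.5],[0,-3.5,-4.5],[0,-3.5,-4.5],[0,-3.5,-4.5]], gripper=[0.75,0.75,0.75,0.75,0.75,0.75,0.75,0.75])

```text
clock: 1.1
eef_pos: [406.5, 234.2, 203.0]
eef_rot: [2.577, 1.566, -2.141]
wrist_force: [0.1, 1.1, -0.7]
finger_gap: 23.7
```

```bash
python3 -c "
from h import *
plan(W(-14,67.5,150))"
```

```text
t 1.1 pos [406.5 234.2 203. ] gap 23.7 F [ 0.1  1.1 -0.7] zs 1 axes [[-0.0, -1.0, 0.01], [-0.0, 0.01, 1.0], [-1.0, 0.0, -0.0]]
turn deg [ 1.  -0.2 -0.2] dp cm tool [  5.31 -15.6  -11.67] in aligned tool [  5.3  -15.79 -11.42]
```

Call:
jog_arm(turn=[[1.0,0,0],[0,0,0],[0,0,0],[0,0,0],[0,0,0],[0,0,0]], dp=[[0.3,-4,-2.9],[0,-4,-2.9],[0,-4,-2.9],[0,-3.9,-2.8],[2.5,0,0],[2.5,0,0]], gripper=[0.75,0.75,0.75,0.75,0.75,0.75])

```text
clock: 1.85
eef_pos: [569.5, 107.1, 148.5]
eef_rot: [2.692, 1.566, -2.05]
wrist_force: [-1.1, 0.5, 0.3]
finger_gap: 23.6
```

```bash
python3 -c "
from h import *
plan(W(-14,67.5,82))
p,d=camera('top');cv2.imwrite('pics/t1.png',p[:,:,::-1])
"; python3 z.py pics/t1.png pics/t1z.png 145 365 150 330 3.5
```

```text
t 1.85 pos [569.5 107.1 148.5] gap 23.6 F [-1.1  0.5  0.3] zs 1 axes [[-0.0, -1.0, 0.03], [-0.0, 0.03, 1.0], [-1.0, 0.0, -0.0]]
turn deg [-0.3 -0.2 -0.1] dp cm tool [6.64 0.79 0.93] in aligned tool [6.65 0.8  0.91]
```

View pics/t1z.png

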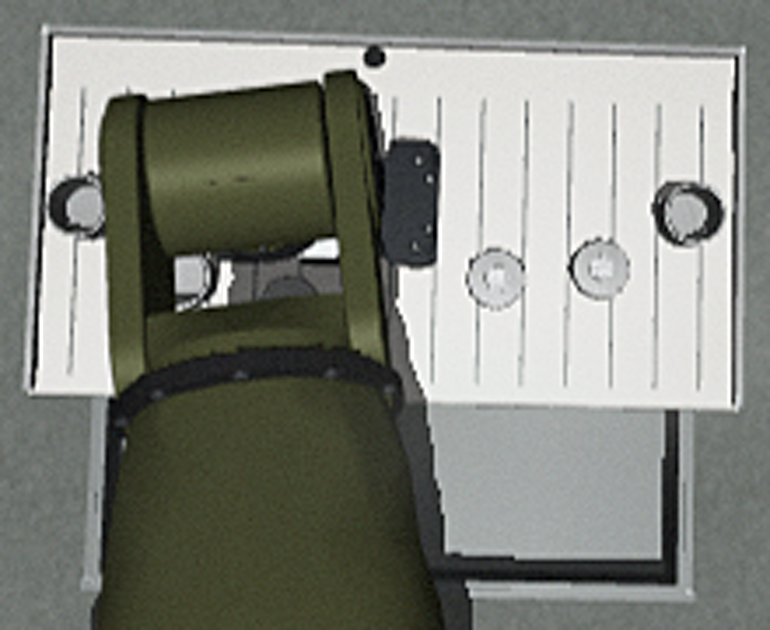

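Call:
jog_arm(turn=[[0,0,0],[0,0,0],[0,0,0],[0,0,0],[0,0,0]], dp=[[0,0.5,0.9],[2.5,0,0],[2.5,0,0],[1.4,0,0],[0,0,0]], gripper=[0.75,0.75,0.75,0.75,0.75])

```text
clock: 2.52
eef_pos: [563.1, 119.0, 83.4]
eef_rot: [2.533, 1.566, -2.207]
wrist_force: [0.1, 0.5, 0.7]
finger_gap: 23.7
```

```bash
python3 -c "
from h import *
plan(W(-134,67.5,82))
p,d=camera('scene');cv2.imwrite('pics/s1.png',p[:,:,::-1])
"; python3 z.py pics/s1.png pics/s1z.png 190 420 120 290 3.4
```

```text
t 2.52 pos [563.1 119.   83.4] gap 23.7 F [0.1 0.5 0.7] zs 1 axes [[-0.0, -1.0, 0.03], [-0.0, 0.03, 1.0], [-1.0, 0.0, -0.0]]
turn deg [-0.2 -0.2 -0.2] dp cm tool [ 0.17 12.13 -0.32] in aligned tool [ 0.14 12.13 -0.27]
```

View pics/s1z.png

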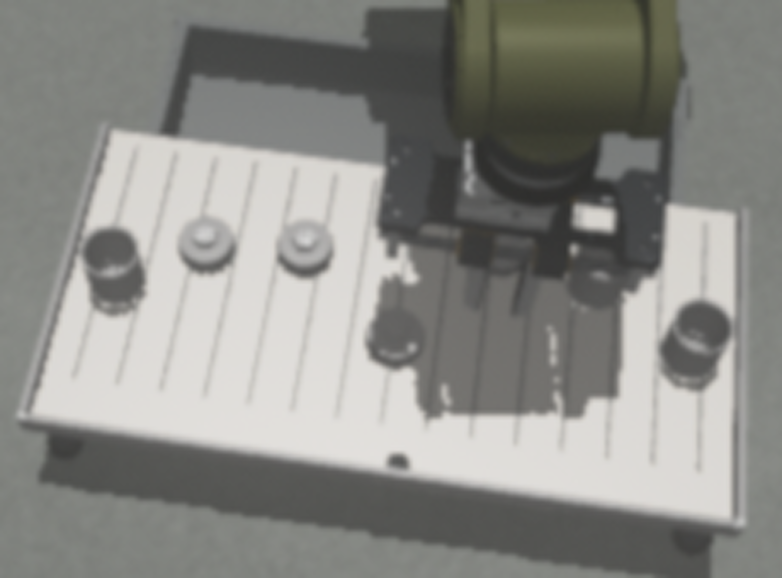

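Call:
jog_arm(turn=[[0,0,0],[0,0,0],[0,0,0],[0,0,0],[0,0,0],[0,0,0],[0,0,0],[0,0,0]], dp=[[0.1,0.5,-0.25],[0,0.5,0],[0,0.4,0],[0,0.4,0],[0,0.4,0],[0,0.5,0],[0,0.5,0],[0,0.5,0]], gripper=[0.75,0.75,0.75,0.75,0.75,0.75,0.75,0.75])

```text
clock: 3.58
eef_pos: [524.9, 117.6, 85.6]
eef_rot: [-2.55, 1.567, -1.007]
wrist_force: [0.4, 0.1, -0.4]
finger_gap: 23.7
```

```bash
python3 -c "
from h import *
plan(W(-134,67.5,82))
p,d=camera('scene');cv2.imwrite('pics/s2.png',p[:,:,::-1])
"; python3 z.py pics/s2.png pics/s2z.png 190 420 120 290 3.4
```

```text
t 3.58 pos [524.9 117.6  85.6] gap 23.7 F [ 0.4  0.1 -0.4] zs 1 axes [[0.0, -1.0, 0.03], [-0.0, 0.03, 1.0], [-1.0, -0.0, -0.0]]
turn deg [-0.2 -0.2  0.1] dp cm tool [ 0.34  8.32 -0.08] in aligned tool [ 0.36  8.32 -0.04]
```

View pics/s2z.png

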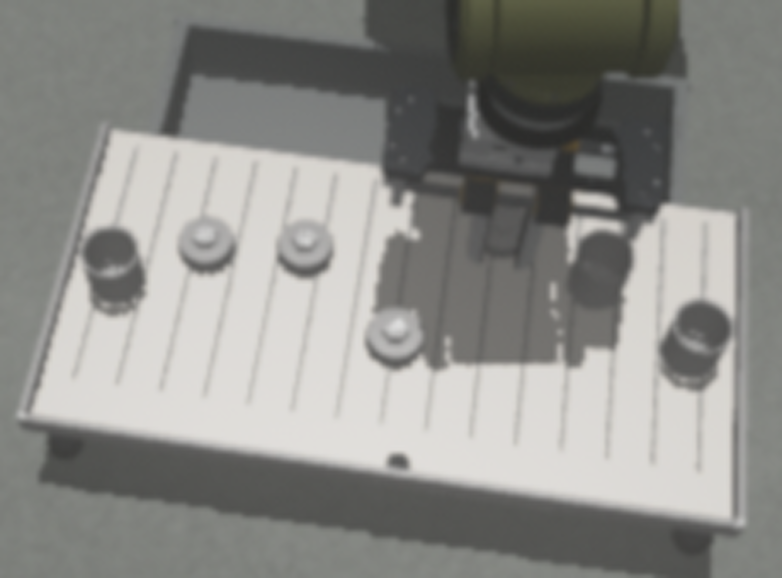

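Call:
jog_arm(turn=[[0,0,0],[0,0,0],[0,0,0],[0,0,0],[0,0,0],[0,0,0],[0,0,0],[0,0,0]], dp=[[0.15,0.6,0],[0.1,0.6,0],[0.1,0.6,0],[0.05,0.6,0],[0.05,0.6,0],[0.05,0.6,0],[0.05,0.6,0],[0.05,0.6,0]], gripper=[0.75,0.75,0.75,0.75,0.75,0.75,0.75,0.75])

```text
clock: 4.62
eef_pos: [473.8, 119.1, 79.5]
eef_rot: [-2.281, 1.566, -0.737]
wrist_force: [1.4, -0.4, -0.1]
finger_gap: 23.4
```

Call:
jog_arm(turn=[[0,0,0],[0,0,0],[0,0,0],[0,0,0],[0,0,0],[0,0,0]], dp=[[0.05,0.6,0],[0.05,0.6,0],[0.05,0.6,0],[0.05,0.6,0],[0.05,0.6,0],[0.05,0.6,0]], gripper=[0.75,0.75,0.75,0.75,0.75,0.75])

```text
clock: 5.38
eef_pos: [434.6, 120.1, 75.7]
eef_rot: [-2.651, 1.567, -1.108]
wrist_force: [0.4, -0.4, 0.7]
finger_gap: 23.5
```

```bash
python3 -c "
from h import *
plan(W(-134,67.5,82))
p,d=camera('scene');cv2.imwrite('pics/s3.png',p[:,:,::-1])
"; python3 z.py pics/s3.png pics/s3z.png 190 420 120 290 3.4
```

```text
t 5.38 pos [434.6 120.1  75.7] gap 23.5 F [ 0.4 -0.4  0.7] zs 1 axes [[0.0, -1.0, 0.03], [-0.0, 0.03, 1.0], [-1.0, -0.0, -0.0]]
turn deg [-0.2 -0.2  0.1] dp cm tool [-0.63 -0.72 -0.07] in aligned tool [-0.63 -0.72 -0.07]
```

View pics/s3z.png

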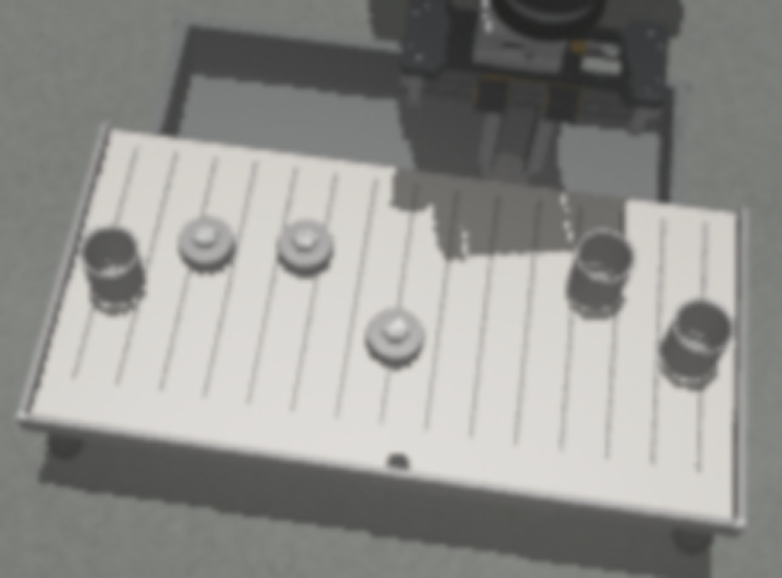

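Call:
jog_arm(turn=[[0,0,0],[0,0,0],[0,0,0],[0,0,0],[0,0,0],[0,0,0],[0,0,0]], dp=[[-3,0,0],[-3,0,0],[0,-4,-1.3],[0,-4,-1.3],[0,-4,-1.3],[0,-4,-1.2],[0,-4,-1.2]], gripper=[0.75,0.75,0.75,0.75,0.75,0.75,0.75])

```text
clock: 6.3
eef_pos: [636.2, 50.8, 139.1]
eef_rot: [-2.374, 1.567, -0.829]
wrist_force: [0.8, -0.1, 0.2]
finger_gap: 23.6
```

```bash
python3 -c "
from h import *
plan(W(74,1.1,84))
p,d=camera('scene');cv2.imwrite('pics/s4.png',p[:,:,::-1])
p,d=camera('top');cv2.imwrite('pics/t4.png',p[:,:,::-1])
"; python3 z.py pics/s4.png pics/s4z.png 190 420 120 290 3.4
```

```text
t 6.3 pos [636.2  50.8 139.1] gap 23.6 F [ 0.8 -0.1  0.2] zs 1 axes [[0.0, -1.0, 0.03], [-0.0, 0.03, 1.0], [-1.0, -0.0, -0.0]]
turn deg [-0.1 -0.2  0.2] dp cm tool [ 5.52 -1.18 -0.25] in aligned tool [ 5.51 -1.2  -0.27]
```

View pics/s4z.png

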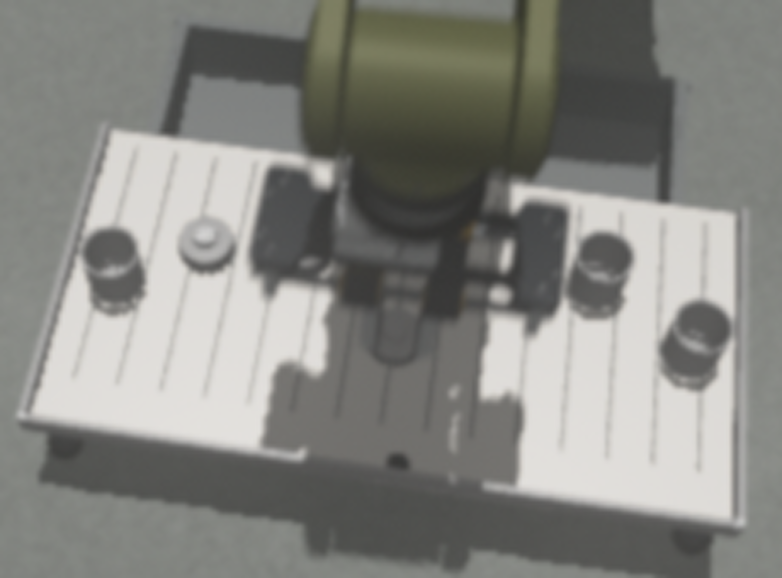

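View pics/t4.png

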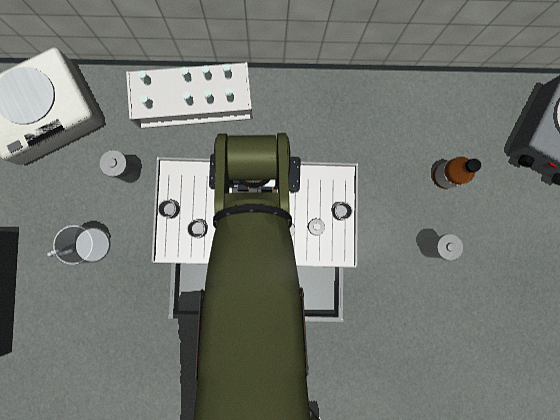

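Cap a has left the deck, and its landing will be checked once the arm is clear. The fingers are above and behind cap b, so I lower them there.

Call:
jog_arm(turn=[[0,0,0],[0,0,0],[0,0,0],[0,0,0],[0,0,0]], dp=[[0,-1.2,-0.3],[2.5,0,0],[2,0,0],[0.8,0,0],[0,0,0]], gripper=[0.75,0.75,0.75,0.75,0.75])

```text
clock: 7.02
eef_pos: [647.6, 47.2, 83.7]
eef_rot: [-2.664, 1.567, -1.12]
wrist_force: [0.3, -0.1, 0.5]
finger_gap: 23.7
```

```bash
python3 -c "
from h import *
plan(W(-134,1.1,82))"
```

```text
t 7.03 pos [647.6  47.2  83.7] gap 23.7 F [ 0.3 -0.1  0.5] zs 1 axes [[0.0, -1.0, 0.03], [-0.0, 0.03, 1.0], [-1.0, -0.0, -0.0]]
turn deg [-0.2 -0.2  0.1] dp cm tool [ 0.14 20.75  0.  ] in aligned tool [ 0.17 20.75  0.06]
```

Call:
jog_arm(turn=[[0,0,0],[0,0,0],[0,0,0],[0,0,0],[0,0,0],[0,0,0],[0,0,0],[0,0,0]], dp=[[0.1,0.6,0],[0,0.6,0],[0,0.5,0],[0,0.5,0],[0,0.5,0],[0,0.6,0],[0,0.7,0],[0,0.7,0]], gripper=[0.75,0.75,0.75,0.75,0.75,0.75,0.75,0.75])

```text
clock: 8.02
eef_pos: [598.1, 48.7, 85.0]
eef_rot: [-2.093, 1.565, -0.548]
wrist_force: [0.6, -0.7, 0.9]
finger_gap: 23.6
```

```bash
python3 -c "
from h import *
plan(W(-134,1.1,82))
p,d=camera('scene');cv2.imwrite('pics/s5.png',p[:,:,::-1])
"; python3 z.py pics/s5.png pics/s5z.png 190 420 120 290 3.4
```

```text
t 8.03 pos [598.1  48.7  85. ] gap 23.6 F [ 0.6 -0.7  0.9] zs 1 axes [[0.01, -1.0, 0.03], [-0.0, 0.03, 1.0], [-1.0, -0.01, -0.0]]
turn deg [-0.2 -0.2  0.3] dp cm tool [ 2.10e-01  1.58e+01 -1.00e-02] in aligned tool [ 0.3  15.8   0.03]
```

View pics/s5z.png

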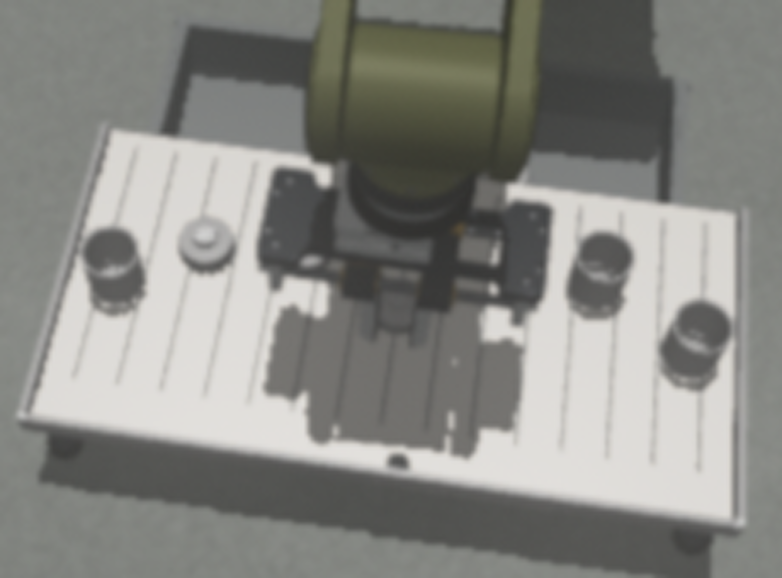

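Call:
jog_arm(turn=[[0,0,0],[0,0,0],[0,0,0],[0,0,0],[0,0,0],[0,0,0],[0,0,0],[0,0,0]], dp=[[0.1,0.7,0],[0.05,0.7,0],[0.03,0.7,0],[0.02,0.7,0],[0.02,0.7,0],[0.02,0.7,0],[0.02,0.7,0],[0.02,0.7,0]], gripper=[0.75,0.75,0.75,0.75,0.75,0.75,0.75,0.75])

```text
clock: 9.07
eef_pos: [538.2, 50.3, 82.2]
eef_rot: [-1.99, 1.564, -0.445]
wrist_force: [2.1, 0.5, 1.3]
finger_gap: 23.8
```

Call:
jog_arm(turn=[[0,0,0],[0,0,0],[0,0,0],[0,0,0],[0,0,0],[0,0,0],[0,0,0],[0,0,0]], dp=[[0.02,0.7,0],[0,0.7,0],[0,0.7,0],[0,0.7,0],[0,0.7,0],[0,0.6,0],[0,0.6,0],[0,0.6,0]], gripper=[0.75,0.75,0.75,0.75,0.75,0.75,0.75,0.75])

```text
clock: 10.07
eef_pos: [481.5, 51.8, 81.7]
eef_rot: [-1.969, 1.563, -0.424]
wrist_force: [0.4, -0.1, 1.3]
finger_gap: 23.6
```

```bash
python3 -c "
from h import *
plan(W(-134,1.1,82))"
```

```text
t 10.07 pos [481.5  51.8  81.7] gap 23.6 F [ 0.4 -0.1  1.3] zs 1 axes [[0.01, -1.0, 0.03], [-0.0, 0.03, 1.0], [-1.0, -0.01, -0.0]]
turn deg [-0.2 -0.2  0.4] dp cm tool [-0.06  4.14 -0.02] in aligned tool [-0.03  4.14 -0.  ]
```

Call:
jog_arm(turn=[[0,0,0],[0,0,0],[0,0,0],[0,0,0],[0,0,0],[0,0,0],[0,0,0],[0,0,0]], dp=[[0,0.6,0],[0,0.6,0],[0,0.6,0],[0,0.6,0],[0,0.6,0],[0,0.6,0],[0,0.6,0],[0,0.3,0]], gripper=[0.75,0.75,0.75,0.75,0.75,0.75,0.75,0.75])

```text
clock: 11.08
eef_pos: [432.5, 53.1, 81.0]
eef_rot: [-2.09, 1.565, -0.545]
wrist_force: [-0.6, 0.3, -0.1]
finger_gap: 23.5
```

```bash
python3 -c "
from h import *
plan(W(15,-72.9,140))
p,d=camera('scene');cv2.imwrite('pics/s6.png',p[:,:,::-1])
"; python3 z.py pics/s6.png pics/s6z.png 190 420 120 290 3.4
```

```text
t 11.07 pos [432.5  53.1  81. ] gap 23.5 F [-0.6  0.3 -0.1] zs 1 axes [[0.01, -1.0, 0.03], [-0.0, 0.03, 1.0], [-1.0, -0.01, -0.0]]
turn deg [-0.2 -0.2  0.3] dp cm tool [ -5.8  -15.71  -7.39] in aligned tool [ -5.9  -15.66  -7.42]
```

View pics/s6z.png

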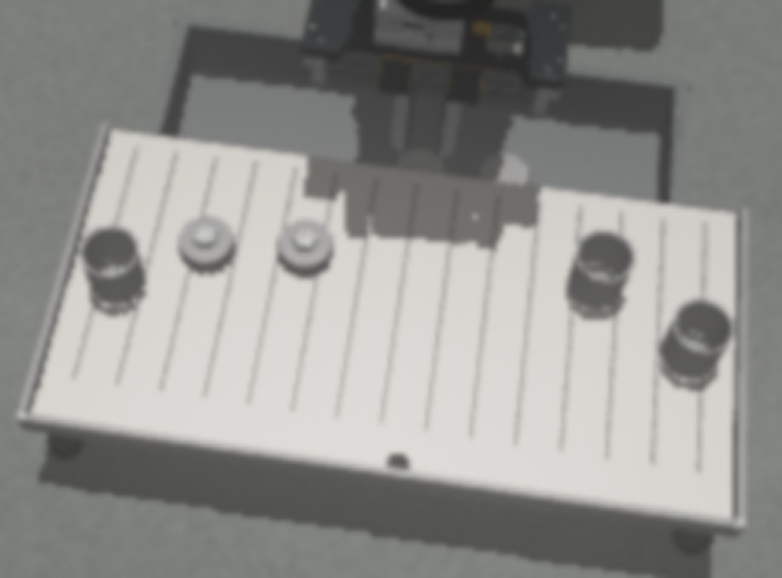

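Call:
jog_arm(turn=[[0,0,0],[0,0,0],[0,0,0],[0,0,0],[0,0,0],[0,0,0],[0,0,0]], dp=[[-3,0,0],[-3,0,0],[0,-4,-1.9],[0,-4,-1.9],[0,-4,-1.9],[0,-3.7,-1.7],[0,0,0]], gripper=[0.75,0.75,0.75,0.75,0.75,0.75,0.75])

```text
clock: 12.0
eef_pos: [592.0, -27.1, 144.3]
eef_rot: [-1.993, 1.563, -0.447]
wrist_force: [-1.0, 0.5, -0.8]
finger_gap: 23.5
```

```bash
python3 -c "
from h import *
plan(W(15,-72.9,84))
p,d=camera('scene');cv2.imwrite('pics/s7.png',p[:,:,::-1])
"; python3 z.py pics/s7.png pics/s7z.png 190 420 120 290 3.4
```

```text
t 12.0 pos [592.  -27.1 144.3] gap 23.5 F [-1.   0.5 -0.8] zs 1 axes [[0.01, -1.0, 0.03], [-0.0, 0.03, 1.0], [-1.0, -0.01, -0.0]]
turn deg [-0.1 -0.2  0.4] dp cm tool [6.03 0.51 0.25] in aligned tool [6.03 0.47 0.23]
```

View pics/s7z.png

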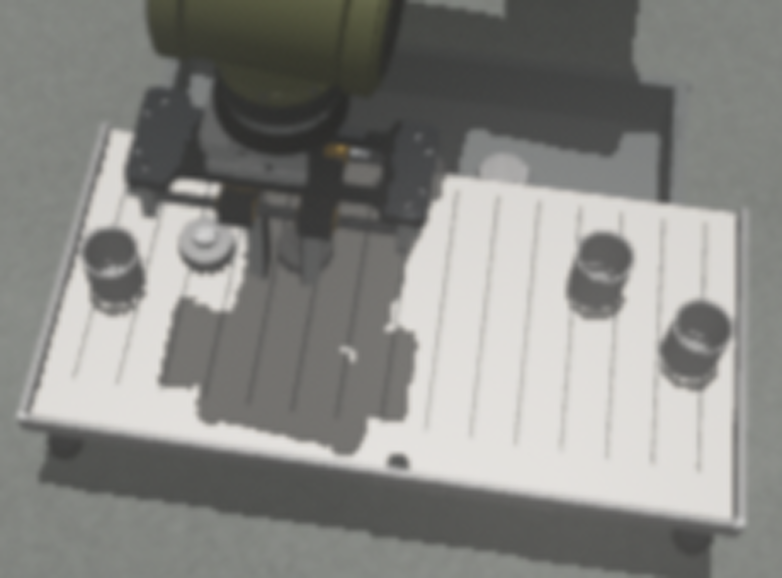

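Call:
jog_arm(turn=[[0,0,-0.4],[0,0,0],[0,0,0],[0,0,0],[0,0,0]], dp=[[2,0.3,0.2],[2.3,0,0],[1.5,0,0],[0.2,0,0],[0,0,0]], gripper=[0.75,0.75,0.75,0.75,0.75])

```text
clock: 12.68
eef_pos: [586.6, -22.6, 84.3]
eef_rot: [-1.759, 1.556, -0.211]
wrist_force: [0.9, -0.3, -0.5]
finger_gap: 23.7
```

```bash
python3 -c "
from h import *
plan(W(-134,-72.9,82))"
```

```text
t 12.68 pos [586.6 -22.6  84.3] gap 23.7 F [ 0.9 -0.3 -0.5] zs 1 axes [[0.01, -1.0, 0.02], [-0.0, 0.02, 1.0], [-1.0, -0.01, -0.0]]
turn deg [ 0.  -0.2  0.8] dp cm tool [ 0.02 14.82 -0.2 ] in aligned tool [ 0.23 14.82 -0.21]
```

Call:
jog_arm(turn=[[0,0,0.8],[0,0,0],[0,0,0],[0,0,0],[0,0,0],[0,0,0],[0,0,0],[0,0,0]], dp=[[0.2,0.6,-0.2],[0,0.6,0],[0,0.5,0],[0,0.5,0],[0,0.5,0],[0,0.6,0],[0,0.7,0],[0,0.7,0]], gripper=[0.75,0.75,0.75,0.75,0.75,0.75,0.75,0.75])

```text
clock: 13.68
eef_pos: [537.1, -23.6, 83.7]
eef_rot: [-2.511, 1.567, -0.963]
wrist_force: [0.2, -0.0, -0.4]
finger_gap: 24.0
```

```bash
python3 -c "
from h import *
plan(W(-134,-72.9,82))
p,d=camera('scene');cv2.imwrite('pics/s8.png',p[:,:,::-1])
"; python3 z.py pics/s8.png pics/s8z.png 190 420 120 290 3.4
```

```text
t 13.68 pos [537.1 -23.6  83.7] gap 24.0 F [ 0.2 -0.  -0.4] zs 1 axes [[0.0, -1.0, 0.02], [-0.0, 0.02, 1.0], [-1.0, -0.0, -0.0]]
turn deg [ 0.  -0.2  0.1] dp cm tool [0.15 9.87 0.01] in aligned tool [0.17 9.87 0.01]
```

View pics/s8z.png

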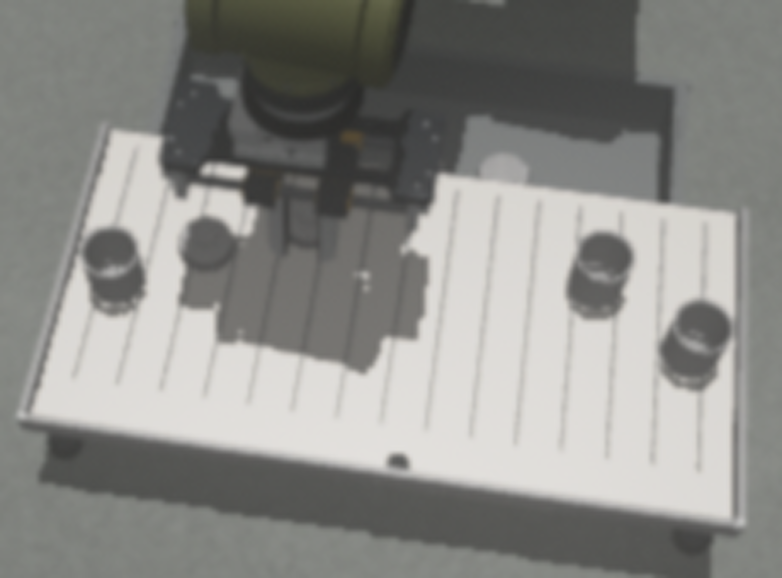

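Call:
jog_arm(turn=[[0,0,0],[0,0,0],[0,0,0],[0,0,0],[0,0,0],[0,0,0],[0,0,0],[0,0,0]], dp=[[0.05,0.7,0],[0.02,0.7,0],[0.02,0.7,0],[0.02,0.7,0],[0.02,0.7,0],[0,0.7,0],[0,0.6,0],[0,0.6,0]], gripper=[0.75,0.75,0.75,0.75,0.75,0.75,0.75,0.75])

```text
clock: 14.72
eef_pos: [479.2, -22.3, 82.6]
eef_rot: [-2.323, 1.566, -0.775]
wrist_force: [0.6, 0.2, 1.0]
finger_gap: 23.6
```

Call:
jog_arm(turn=[[0,0,0],[0,0,0],[0,0,0],[0,0,0],[0,0,0],[0,0,0],[0,0,0],[0,0,0]], dp=[[0,0.6,0],[0,0.6,0],[0,0.6,0],[0,0.6,0],[0,0.6,0],[0,0.6,0],[0,0.6,0],[0,0.5,0]], gripper=[0.75,0.75,0.75,0.75,0.75,0.75,0.75,0.75])

```text
clock: 15.72
eef_pos: [428.4, -21.1, 82.2]
eef_rot: [-2.54, 1.567, -0.992]
wrist_force: [0.1, 0.3, 0.4]
finger_gap: 23.9
```

```bash
python3 -c "
from h import *
plan(W(24,-144.8,140))
p,d=camera('scene');cv2.imwrite('pics/s9.png',p[:,:,::-1])
"; python3 z.py pics/s9.png pics/s9z.png 190 420 120 290 3.4
```

```text
t 15.72 pos [428.4 -21.1  82.2] gap 23.9 F [0.1 0.3 0.4] zs 1 axes [[0.0, -1.0, 0.02], [-0.0, 0.02, 1.0], [-1.0, -0.0, -0.0]]
turn deg [ 0.  -0.2  0.1] dp cm tool [ -5.73 -16.81  -7.2 ] in aligned tool [ -5.78 -16.8   -7.18]
```

View pics/s9z.png

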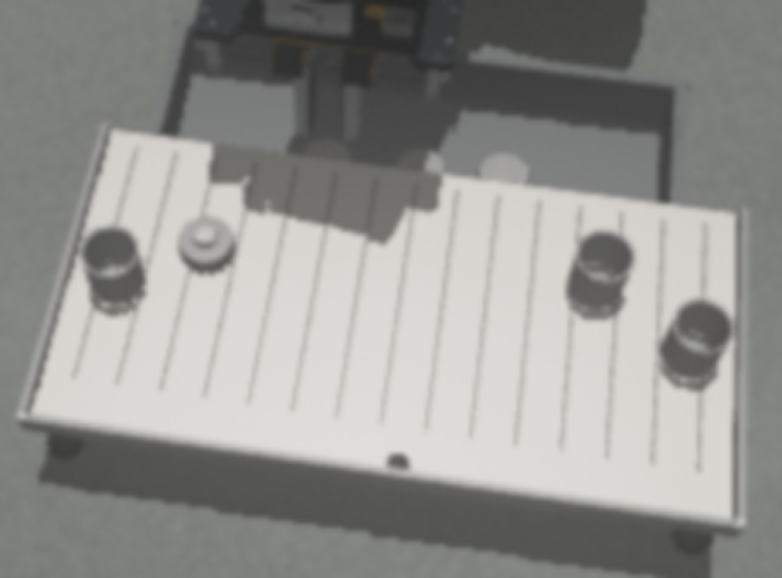

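Call:
jog_arm(turn=[[0,0,0],[0,0,0],[0,0,0],[0,0,0],[0,0,0],[0,0,0],[0,0,0]], dp=[[-3,0,0],[-3,0,0],[0,-4,-1.7],[0,-4,-1.7],[0,-4,-1.7],[0,-4,-1.7],[0,0,0]], gripper=[0.75,0.75,0.75,0.75,0.75,0.75,0.75])

```text
clock: 16.65
eef_pos: [590.7, -94.7, 144.9]
eef_rot: [-2.337, 1.566, -0.789]
wrist_force: [-0.6, -0.7, -0.6]
finger_gap: 23.3
```

```bash
python3 -c "
from h import *
plan(W(20,-144.8,84))
p,d=camera('scene');cv2.imwrite('pics/s10.png',p[:,:,::-1])
"; python3 z.py pics/s10.png pics/s10z.png 190 420 120 290 3.4
```

```text
t 16.65 pos [590.7 -94.7 144.9] gap 23.3 F [-0.6 -0.7 -0.6] zs 1 axes [[0.0, -1.0, 0.02], [-0.0, 0.02, 1.0], [-1.0, -0.0, -0.0]]
turn deg [ 0.1 -0.2  0.2] dp cm tool [ 6.09  0.02 -0.18] in aligned tool [ 6.09 -0.   -0.2 ]
```

View pics/s10z.png

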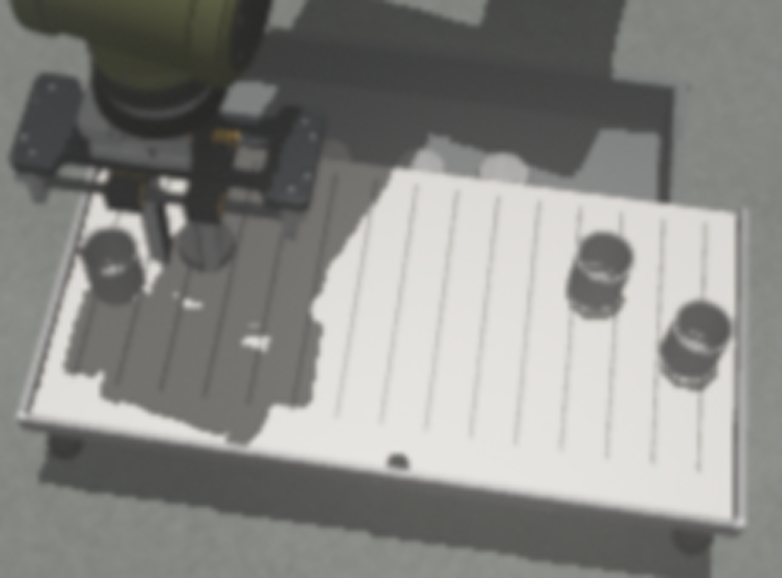

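Call:
jog_arm(turn=[[0,0,0],[0,0,0],[0,0,0],[0,0,0],[0,0,0]], dp=[[1.5,0,0],[2,0,0],[1.7,0,0],[0.8,0,0],[0,0,0]], gripper=[0.75,0.75,0.75,0.75,0.75])

```text
clock: 17.32
eef_pos: [587.2, -92.7, 81.4]
eef_rot: [-2.578, 1.568, -1.028]
wrist_force: [-0.2, -0.5, -0.0]
finger_gap: 23.4
```

```bash
python3 -c "
from h import *
plan(W(-136,-144.8,82))"
```

```text
t 17.32 pos [587.2 -92.7  81.4] gap 23.4 F [-0.2 -0.5 -0. ] zs 1 axes [[0.0, -1.0, 0.02], [-0.0, 0.02, 1.0], [-1.0, -0.0, -0.0]]
turn deg [ 0.1 -0.2  0.1] dp cm tool [-0.08 15.25 -0.36] in aligned tool [-0.06 15.24 -0.4 ]
```

Call:
jog_arm(turn=[[0,0,0],[0,0,0],[0,0,0],[0,0,0],[0,0,0],[0,0,0],[0,0,0],[0,0,0]], dp=[[0,0.4,-0.3],[0,0.5,0],[0,0.5,0],[0,0.5,0],[0,0.6,0],[0,0.6,0],[0,0.7,0],[0,0.7,0]], gripper=[0.75,0.75,0.75,0.75,0.75,0.75,0.75,0.75])

```text
clock: 18.32
eef_pos: [539.8, -95.0, 83.0]
eef_rot: [-2.194, 1.565, -0.644]
wrist_force: [-0.2, -0.3, -0.0]
finger_gap: 23.4
```

```bash
python3 -c "
from h import *
plan(W(-136,-144.8,82))
p,d=camera('scene');cv2.imwrite('pics/s11.png',p[:,:,::-1])
"; python3 z.py pics/s11.png pics/s11z.png 190 420 120 290 3.4
```

```text
t 18.32 pos [539.8 -95.   83. ] gap 23.4 F [-0.2 -0.3 -0. ] zs 1 axes [[0.0, -1.0, 0.02], [-0.0, 0.02, 1.0], [-1.0, -0.0, -0.0]]
turn deg [ 0.2 -0.2  0.3] dp cm tool [ 0.05 10.51 -0.02] in aligned tool [ 0.1  10.51 -0.05]
```

View pics/s11z.png

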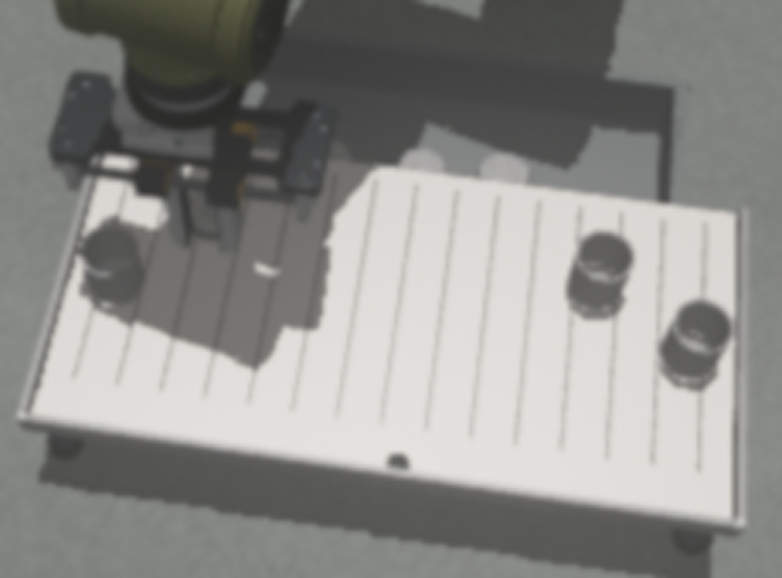

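Call:
jog_arm(turn=[[0,0,0],[0,0,0],[0,0,0],[0,0,0],[0,0,0],[0,0,0],[0,0,0],[0,0,0]], dp=[[0.03,0.7,0],[0.02,0.7,0],[0.02,0.7,0],[0.02,0.7,0],[0.02,0.7,0],[0,0.7,0],[0,0.6,0],[0,0.6,0]], gripper=[0.75,0.75,0.75,0.75,0.75,0.75,0.75,0.75])

```text
clock: 19.38
eef_pos: [482.0, -93.9, 82.0]
eef_rot: [-2.127, 1.564, -0.577]
wrist_force: [2.3, 0.3, 1.1]
finger_gap: 23.6
```

Call:
jog_arm(turn=[[0,0,0],[0,0,0],[0,0,0],[0,0,0],[0,0,0],[0,0,0],[0,0,0],[0,0,0]], dp=[[0,0.6,0],[0,0.6,0],[0,0.6,0],[0,0.6,0],[0,0.6,0],[0,0.6,0],[0,0.6,0],[0,0.6,0]], gripper=[0.75,0.75,0.75,0.75,0.75,0.75,0.75,0.75])

```text
clock: 20.38
eef_pos: [430.1, -92.7, 81.4]
eef_rot: [-2.211, 1.565, -0.661]
wrist_force: [-0.0, -0.5, 0.1]
finger_gap: 23.6
```

```bash
python3 -c "
from h import *
plan(W(24,-144.8,140))
p,d=camera('scene');cv2.imwrite('pics/s12.png',p[:,:,::-1])
"; python3 z.py pics/s12.png pics/s12z.png 190 420 120 290 3.4
```

```text
t 20.38 pos [430.1 -92.7  81.4] gap 23.6 F [-0.  -0.5  0.1] zs 1 axes [[0.0, -1.0, 0.02], [-0.0, 0.02, 1.0], [-1.0, -0.0, -0.0]]
turn deg [ 0.1 -0.2  0.3] dp cm tool [ -5.79 -16.49  -0.09] in aligned tool [ -5.86 -16.46  -0.02]
```

View pics/s12z.png

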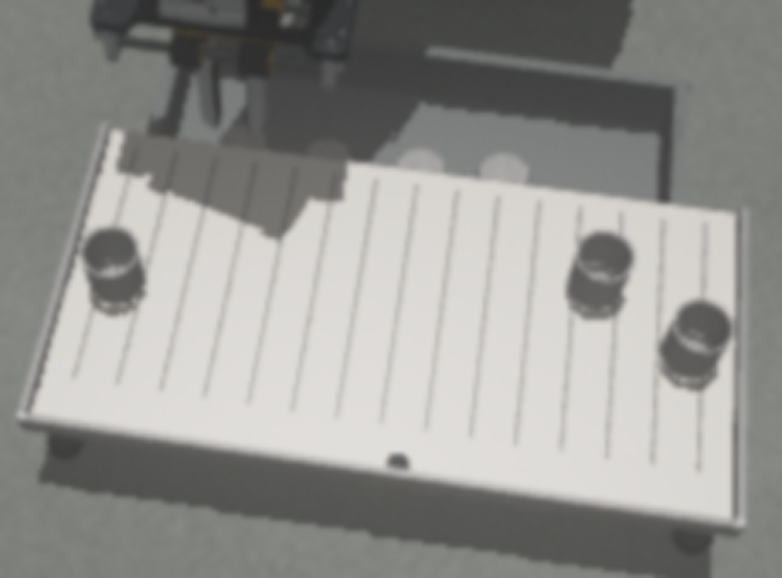

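Call:
jog_arm(turn=[[0,0,0],[0,0,0],[0,0,0],[0,0,0],[0,0,0],[0,0,0],[0,0,0],[0,0,0]], dp=[[-4,0,0],[-5,0,0],[-5,0,0],[0,2,-5],[0,2,-5],[0,2,-5],[0,2,-5],[0,2,-5]], gripper=[0.75,0.75,0.75,0.75,0.75,0.75,0.75,0.75])

```text
clock: 21.42
eef_pos: [321.2, -344.9, 227.6]
eef_rot: [-2.326, 1.563, -0.769]
wrist_force: [1.6, -0.6, -0.5]
finger_gap: 23.4
```

```bash
python3 -c "
from h import *
plan(W(24,-144.8,140))
for n in('scene','top'):
    p,d=camera(n);cv2.imwrite('pics/%s13.png'%n,p[:,:,::-1]);np.save(n+'13.npy',d)
"; python3 z.py pics/top13.png pics/t13z.png 145 365 150 330 3.5
```

```text
t 21.43 pos [ 321.2 -344.9  227.6] gap 23.4 F [ 1.6 -0.6 -0.5] zs 1 axes [[0.01, -1.0, 0.01], [-0.01, 0.01, 1.0], [-1.0, -0.01, -0.01]]
turn deg [ 0.5 -0.3  0.3] dp cm tool [  8.78 -26.94  25.24] in aligned tool [  8.76 -26.75  25.45]
```

View pics/t13z.png

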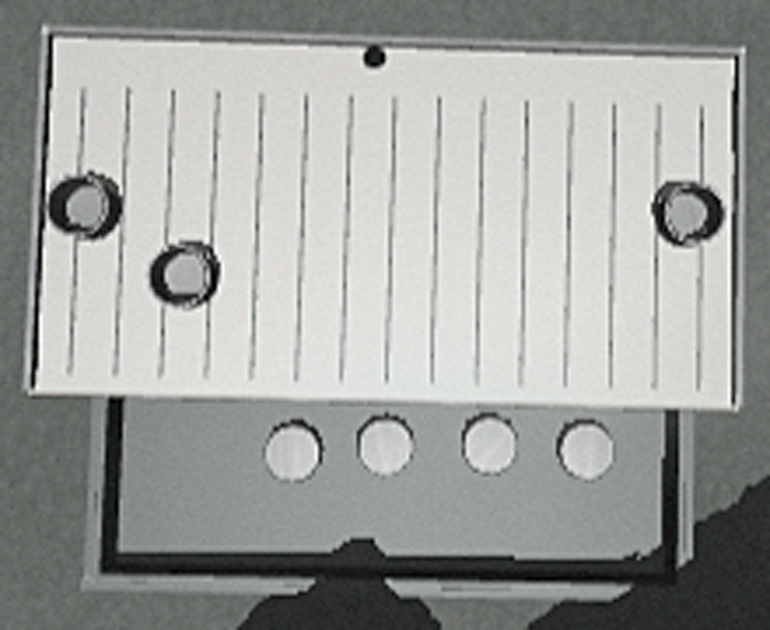

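View pics/scene13.png

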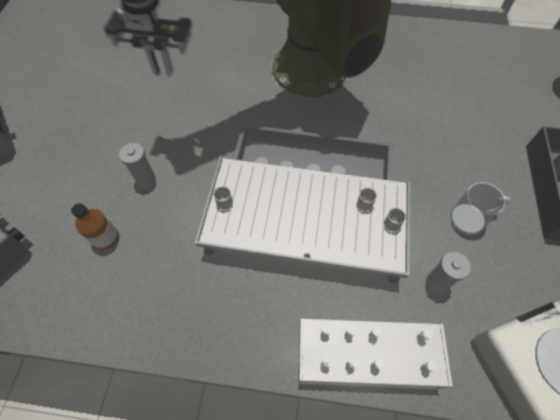

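All four caps lie flat in the tub, in zoomed pixels at about (294,450), (385,446), (490,445) and (586,450). The beakers, pots, jug and bottle look unchanged. I'll check that with numbers and then hand in.

Call:
jog_arm(turn=[[0,0,0],[0,0,0],[0,0,0],[0,0,0]], dp=[[0,0,0],[0,0,0],[0,0,0],[0,0,0]], gripper=[0.75,0.75,0.75,0.75])

```text
clock: 22.02
eef_pos: [321.2, -344.8, 227.2]
eef_rot: [-2.362, 1.563, -0.808]
wrist_force: [1.5, -0.1, 0.3]
finger_gap: 23.6
```

Run:
```python
from h import *
P=cloud("top",np.load("top13.npy"))
for u,v in((294,450),(385,446),(490,445),(586,450)):
    u,v=145+u/3.5,150+v/3.5; q=P[int(v)-3:int(v)+4,int(u)-3:int(u)+4].reshape(-1,3)
    print(np.median(q,0).round(1), "board", B(*np.median(q,0)[:2]))
for f in("top0.npy","top13.npy"):
    d=np.load(f);P=cloud("top",d);m=(P[...,2]>100)&(P[...,0]>420)&(P[...,0]<800)&(abs(P[...,1]-0)<480)
    n,l,st,ce=cv2.connectedComponentsWithStats(m.astype(np.uint8))
    print(f,[P[l==i][:,:2].mean(0).round(1).tolist() for i in range(1,n) if st[i,4]>60])
a,b=[cv2.imread("pics/"+n) for n in("top0.png","top13.png")]
s,_=camera("scene");cv2.imwrite("pics/s14.png",s[:,:,::-1])
print("change since last scene:",cv2.absdiff(cv2.imread("pics/s14.png"),cv2.imread("pics/scene13.png"))[130:280,190:420].max())
```

```text
[414.6 117.2  28.8] board [-161.1   64.9]
[417.2  52.   28.6] board [-156.9   -0.3]
[417.  -23.9  28.4] board [-155.3  -76. ]
[414.5 -92.4  28.7] board [-156.2 -144.6]
top0.npy [[682.3, 375.6], [677.1, -441.1], [580.7, 254.9], [577.3, -153.9], [534.9, 189.0], [496.0, 438.6], [493.3, -399.4]]
top13.npy [[682.8, 376.7], [677.1, -441.0], [580.1, 253.1], [578.8, -156.7], [535.1, 189.0], [496.1, 434.7], [493.3, -401.7]]
change since last scene: 25
```

```bash
python3 -c "
from cell import order
print(order.sign_off())"
```

```text
the job is handed in; nothing more can be done
None
```

All four caps are in the grey tub, and I handed the job in at about 22 s of the 58 s allowed. I swept each one over the front lip separately, pushing at about 50 mm/s with the fingers held about 24 mm apart behind it as a cradle.

**Caps:** The last pictures show all four lying flat in the tub, upside down. They are about 27 mm in front of the lip, their tops are about 28 mm above the bench, and the deck has no caps left on it.

**Forces:** The wrist force never read above about 2.5 N at the end of a move. Finger contact force was not measured directly.

**Beakers, pots, jug and bottle:** All were still upright. Their measured positions agreed with the start to within about 4 mm. The largest difference was the clear jug, which is noisy in depth, and nothing came close to it.

**Arm:** It was parked clear at a tip height of 227 mm.

**Failed or inconclusive checks:**
- No check failed, but I did not measure the caps' speed directly.
- The last two pictures of the board and tub, about 0.6 s apart, differed by at most 25 grey levels. I took that as noise.
- While sweeping cap 1, the fingertips drifted between about 76 and 86 mm above the bench. They showed no sign of pressing on the deck, and I held the height more steadily for the other three.

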